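# Serve the chocolates: push the dish home and press the dispenser's paddle

### The job

Push the blue dish along its lane until it sits fully home against the stop under the chocolate dispenser, sliding it on the worktop and never lifting it. Then press the red paddle down to raise the yellow gate, keep it down until all three gold chocolates have rolled into the dish, and let the paddle come back up so that the gate shuts. Use nothing but pushes and presses of the fingers, do not touch the chocolates or the gate, and leave the other things standing where they are.

Things in the scene. Friction and masses are not known exactly. Their poses are not given: they have to be found in the camera images.
- dispenser: Fixed chocolate dispenser. Origin on the worktop under the chute's outlet lip; +x points back along the chute (roughly away from the robot), +y to the left of that, z up. The dish lane and outlet are on the -x side; the lever's pivot post (124 mm high) stands at x = 30, y = -80 mm, the red paddle further out on the -y side. Gate posts 120 mm high flank the chute at x = 30 mm.
- chute_lip (a point): Middle of the chute floor at its outlet lip, 45 mm above the worktop; axes as the dispenser's. The chute, clear-walled and open on top, is 32 mm wide inside with walls 24 mm high; it runs 135 mm back from here along +x, rising at 12 degrees.
- dish_home (a point): Where the dish's origin is when it is fully home, on the worktop, 33.5 mm in front (-x) of the dispenser's origin; axes as the dispenser's. The lane runs along x between two aluminium rails 14 mm high and 104 mm apart inside, from 150 mm in front of here to a stop 49 mm behind here.
- gate: Yellow gate plate across the chute, 36 mm wide, sliding straight up in its guides at x = 30 mm, y = 0 in the dispenser's frame. Origin: middle of its lower edge; 53 mm above the worktop when shut, 91 mm when fully open. It must rise about 28 mm to let a chocolate through. It is moved by the lever only and must not be touched.
- lever (a joint): Rocking lever (seesaw), rad: 0 = at rest, gate shut, paddle up; 0.48 = paddle fully down, gate fully open (38 mm up). The gate is open far enough above about 0.36. A spring brings it back to 0 when let go: at the paddle about 3 N to begin with, about 8 N at full travel.
- paddle_top (a point): Middle of the top face of the red ribbed paddle (50 x 46 mm) at the lever's free end; it moves with the lever. At rest it is 143 mm above the worktop, at x = 30, y = -165 mm in the dispenser's frame; at full travel it is 100 mm above the worktop (43 mm lower). It slopes 0.24 rad, outer edge up at rest and down at full travel.
- dish: Loose blue square dish, 98 x 98 mm outside, 34 mm high, walls 4 mm, upright sides, 0.25 kg. Origin: centre of its underside. It stands in the lane, square to it, pulled out toward the robot (-x of the dispenser). It is home when its origin is at dish_home.
- choc0_center (a point): Centre of loose gold foil-wrapped chocolate ball number 1 from the gate: 26 mm in diameter, 14 g. At the start it rests in the chute behind the gate.
- choc0: The same ball 1; use its centre point for its place (this frame rolls with it).
- choc1_center (a point): Centre of loose gold foil-wrapped chocolate ball number 2 from the gate: 26 mm in diameter, 14 g. At the start it rests in the chute behind the gate.
- choc1: The same ball 2; use its centre point for its place (this frame rolls with it).
- choc2_center (a point): Centre of loose gold foil-wrapped chocolate ball number 3 from the gate: 26 mm in diameter, 14 g. At the start it rests in the chute behind the gate.
- choc2: The same ball 3; use its centre point for its place (this frame rolls with it).
- glass_a: Bystander, loose: tasting glass with a green band, 58 mm across, 82 mm high. Origin: centre of its underside. To be left alone.
- glass_b: Bystander, loose: second such tasting glass, 58 mm across, 82 mm high. Origin: centre of its underside. To be left alone.
- berries: Bystander, loose: small clear tub with berry-coloured filling, 69 x 69 x 75 mm high. Origin: centre of its underside. To be left alone.
- spice: Bystander, loose: spice jar with a dark cap, 44 mm across, 105 mm high. Origin: centre of its underside. To be left alone.
- sugar: Bystander, loose: small shaker with a metal top, 44 mm across, 90 mm high. Origin: centre of its underside. To be left alone.
There are look-alikes about, which are no part of the job. Of the things that look like the dish, take the one that is farthest to the robot's left at the start.

How it is judged:
By the outcome, as a careful person would: the job done as asked, in the order asked, and still so for the second after the job is handed in, with the robot touching nothing.
It also fails if it takes over 51 s, if anything falls off the work surface, if the arm or the gripper's body presses on something with over 40 N, if the wrist force passes 120 N, or if a joint passes its speed limit or range.

### The arm

A 6-joint arm with a two-finger parallel gripper is mounted at the origin on a cart in front of the work surface, level with it; the furniture and walls round the work are solid. World frame = base frame: x ahead of the robot, y to its left, z up, the work surface at z = 0. Lengths are in m, angles in rad, forces in N, time in s.
With the tool pointing down it reaches from about 0.425 to 0.95 m from the base axis. Payload 3.5 kg.
Tool frame: the origin (TCP) lies at the very end of the fingers, on their centre line; the grasp point (between the pads) lies 19 mm behind it; z points along the fingers, y is the line along which they close (so a half turn about z gives the same grasp; the last joint's range is limited). The gripper opens to 85 mm and grips with 20 to 120 N. Pads are 22 mm wide; open, the fingers measure 114 mm over their backs; the gripper's body (76 mm by 85 mm) begins 54 mm behind the grasp point. The pads swing forward as they close: fully open they stand 13 mm farther back than shut.
Start: joints at [1.111, 0.286, 1.577, -0, 1.279, -0.15], TCP at [0.206, 0.643, 0.231] pointing down, gripper open.
Joint ranges: [-2.77, 2.77], [-0.9, 2.22], [0.21, 2.48], [-1.53, 4.67], [0.24, 2.81], [-2.84, 2.84]. Speed limits (rad/s): [2.79, 2.79, 3.14, 3.14, 3.14, 3.14].

### API

Orientations are given as a unit quaternion [w, x, y, z].
In Python, from bench import env gives the robot as it stands. Calls block until the motion is done:
- env.movep(position, orientation): joint-space move of the TCP to a pose.
- env.servo_line(position, ori=None, max_speed=0.15): straight line of the TCP; ori=None keeps the orientation; max_speed is the mean speed in m/s.
- env.movej(angles): joint-space move.
- env.command_gripper(opening, force=None): finger opening in m; force is the grip in N (None keeps the last); returns when the fingers have stopped.
- env.sleep(seconds).
- env.ik(position, orientation): joint angles nearest the present ones, or None.
- env.camera(name): name is "scene" or "side" or "wrist"; returns a dict with "color" (384x512x3 uint8, blue, green, red), "camera_matrix" (3x3 intrinsics, pixels), "distortion" ([k1, k2, p1, p2, k3] as OpenCV has them; the pictures are not rectified), "cam_to_world" (4x4, takes a point from camera to world coordinates). Camera axes: x right, y down, z forward; pixel columns grow to the right and rows downward; lengths in m; the calibration is good to about 2 mm. A picture is of the moment at which its call begins. There is no depth.
A pose or a line that the arm cannot do raises env.Unreachable and nothing moves.
- env.sign_off(): hands the job in; it is judged then, once.
Trained networks look in a picture, given as the dict that the camera call returned (one of the last four; its "shot" number tells which), for a name from the list of things; names that differ only in an ending like _2 or _b are one class to them, and where a whole thing is asked for, a point or a joint stands for the part that bears it (a point fixed in the world has none). Each returns a list of dicts, best first, with "confidence" (0 to 1); they miss things now and then, are a little off and sometimes report something else, mostly with a low value. They report only what shows in the picture. A call takes as long as a camera call. They do not tell look-alikes from the thing itself.
- env.regions_of(name, picture): "pixels" (384x512 bool, what is visible of it) and "xy" ([column, row] in pixels, amid what is visible of it).
Readings, each from a call of its own:
- env.get_time_s(): time.
- env.get_joints(): joint angles.
- env.get_joint_velocities(): joint speeds.
- env.get_joint_torque(): joint torques, N m.
- env.get_tcp_pos(): TCP position.
- env.get_eef_rot(): TCP orientation.
- env.get_ft_force(): force on the tool from outside, world axes, zero at the start.
- env.get_wrist_torque(): the same for the moment, N m.
- env.get_finger_gap(): finger opening in m.
- env.get_grasp_force(): force on a finger pad.
Only numpy, scipy, OpenCV 4.12 (cv2) and the standard library are available. Lean on these libraries where they do the work, as an engineer would, in place of code of your own. Each camera call takes 0.05 s, during which the arm holds its last target. There are 200 camera calls.

## Working session

There is one attempt and no reset: what is moved stays moved. The work goes in short steps, each a Python script; the robot and the scene stay as the last script left them, time stands still between calls to the robot, and variables do not carry over. Pictures are saved under pics/ and viewed, at most 10 in all, crops included, and the job is handed in when it is done.

```bash
mkdir -p pics
cat > h.py <<'E'
import numpy as np, cv2
from bench import env
def ray(p,xy):
    u=cv2.undistortPoints(np.array([[xy]],float),np.array(p["camera_matrix"]),np.array(p["distortion"]))[0,0]
    T=np.array(p["cam_to_world"]); return T[:3,3],T[:3,:3]@np.array([u[0],u[1],1])
def at_z(p,xy,z):
    o,d=ray(p,xy); return o+d*(z-o[2])/d[2]
def proj(p,X):
    T=np.linalg.inv(np.array(p["cam_to_world"])); r=cv2.Rodrigues(T[:3,:3])[0]
    return cv2.projectPoints(np.array(X,float).reshape(-1,1,3),r,T[:3,3],np.array(p["camera_matrix"]),np.array(p["distortion"]))[0][:,0]
E
python3 - <<'E'
from h import *
for c in ["scene","side"]:
    p=env.camera(c); cv2.imwrite(f"pics/{c}0.png",cv2.resize(p["color"],(800,600)))
    print(c,np.round(p["cam_to_world"],3).tolist())
    for n,z in [("dish",.034),("lever",.1),("paddle_top",.143),("gate",.09),("dispenser",.05),("choc0",.07),("glass_a",.04),("berries",.04),("spice",.05),("sugar",.05)]:
        for r in env.regions_of(n,p)[:5]:
            print(n,round(r["confidence"],2),np.round(r["xy"]),r["pixels"].sum(),np.round(at_z(p,r["xy"],z),3))
print(env.get_time_s(),env.get_eef_rot())
E
```

```text
scene [[0.87, -0.368, 0.328, 0.172], [-0.493, -0.646, 0.582, -0.62], [-0.002, -0.668, -0.744, 0.962], [0.0, 0.0, 0.0, 1.0]]
dish 0.76 [231. 254.] 1336 [ 0.416 -0.068  0.034]
dish 0.64 [230. 200.] 1066 [0.501 0.098 0.034]
lever 0.75 [298. 186.] 308 [ 0.674 -0.001  0.1  ]
paddle_top 0.82 [296. 190.] 402 [ 0.636 -0.04   0.143]
gate 0.45 [267. 169.] 36 [0.637 0.111 0.09 ]
dispenser 0.56 [279. 186.] 2297 [0.649 0.063 0.05 ]
choc0 0.57 [276. 186.] 2423 [0.633 0.053 0.07 ]
choc0 0.5 [277. 164.] 50 [0.686 0.131 0.07 ]
glass_a 0.93 [319. 278.] 683 [ 0.575 -0.249  0.04 ]
glass_a 0.65 [297. 305.] 691 [ 0.486 -0.282  0.04 ]
berries 0.64 [348. 269.] 955 [ 0.658 -0.264  0.04 ]
berries 0.19 [279. 187.] 2211 [0.654 0.068 0.04 ]
spice 0.94 [181. 140.] 388 [0.476 0.405 0.05 ]
sugar 0.74 [238. 125.] 245 [0.681 0.379 0.05 ]
side [[0.966, -0.087, 0.244, 0.204], [-0.258, -0.393, 0.882, -1.21], [0.019, -0.915, -0.402, 0.672], [0.0, 0.0, 0.0, 1.0]]
dish 0.69 [243. 213.] 568 [0.504 0.068 0.034]
dish 0.67 [220. 239.] 939 [ 0.401 -0.084  0.034]
dispenser 0.85 [287. 208.] 1810 [0.648 0.044 0.05 ]
glass_a 0.97 [265. 270.] 740 [ 0.48 -0.28  0.04]
glass_a 0.81 [300. 258.] 649 [ 0.588 -0.246  0.04 ]
berries 0.7 [328. 259.] 866 [ 0.658 -0.269  0.04 ]
berries 0.21 [289. 209.] 1818 [0.655 0.052 0.04 ]
spice 0.51 [218. 176.] 320 [0.478 0.378 0.05 ]
sugar 0.77 [275. 171.] 189 [0.708 0.383 0.05 ]
1.1 [4.70373990e-06 1.54272206e-01 9.88028383e-01 2.42136876e-05]
```

View pics/scene0.png

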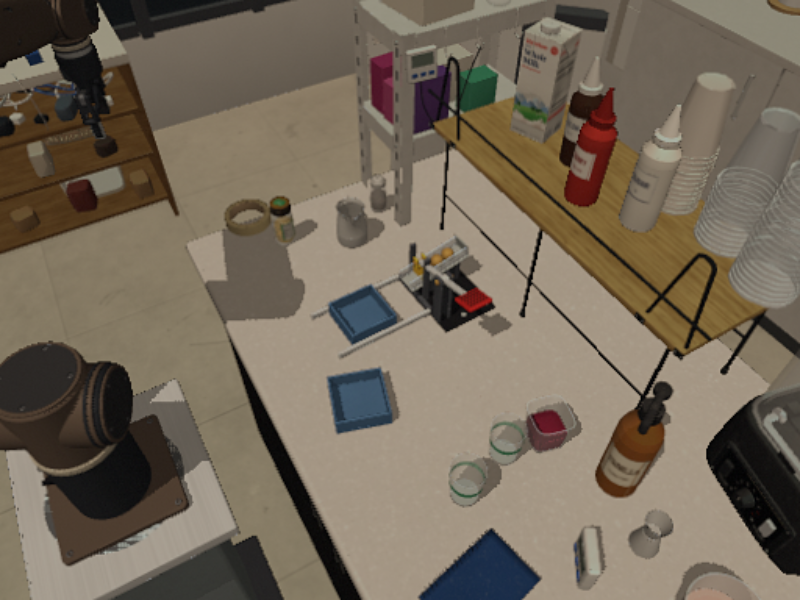

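View pics/side0.png

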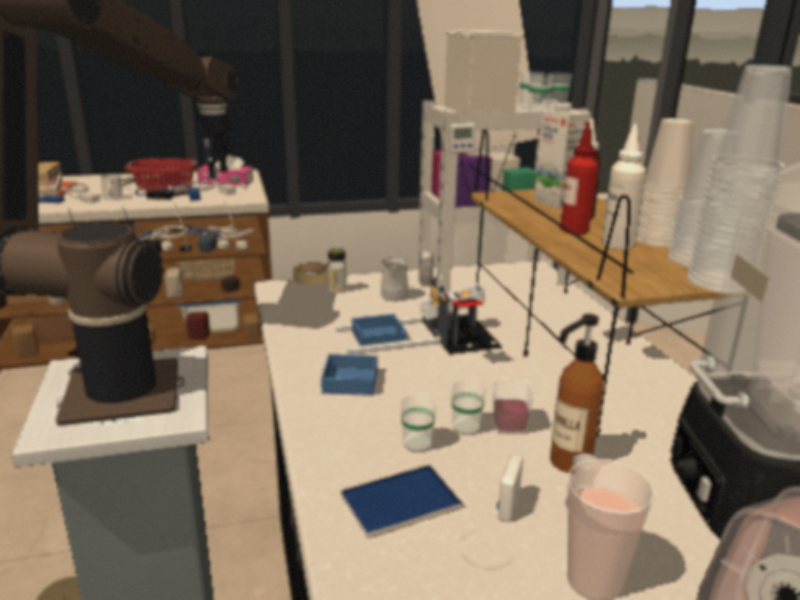

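The lane dish is the upper one, at about (365,312) in the scene view (800 px). The look-alike is at (360,400), and the red paddle at (473,298). The shelf stands behind the dispenser, with one leg foot at (525,315). Next I'll take a close look with the wrist camera.

Run:
```python
from h import *
p=env.camera("scene"); s=512/800
for n,xy,z in [("railL",(313,317),.014),("railL2",(398,283),.014),("railR",(342,355),.014),("railR2",(430,315),.014),("leg",(525,315),0),("legL",(444,228),0),("leg3",(645,395),0)]:
    print(n,np.round(at_z(p,np.array(xy)*s,z),3))
env.movep([0.50,0.06,0.36],[0,0,1,0])
p=env.camera("wrist"); cv2.imwrite("pics/w1.png",cv2.resize(p["color"],(800,600)))
print(np.round(p["cam_to_world"],3).tolist(),env.get_time_s(),env.get_joints())
```

```text
railL [0.425 0.15  0.014]
railL2 [0.614 0.147 0.014]
railR [0.433 0.04  0.014]
railR2 [0.626 0.042 0.014]
leg [ 0.796 -0.042  0.   ]
legL [ 0.794  0.254 -0.   ]
leg3 [ 0.868 -0.298  0.   ]
[[-0.001, 0.959, 0.285, 0.426], [1.0, 0.001, 0.001, 0.061], [0.001, 0.285, -0.959, 0.503], [0.0, 0.0, 0.0, 1.0]] 3.5667 [-8.11943320e-02 -1.70928213e-01  1.82424941e+00  1.47845038e-04
  1.48860158e+00 -1.65301912e+00]
```

View pics/w1.png

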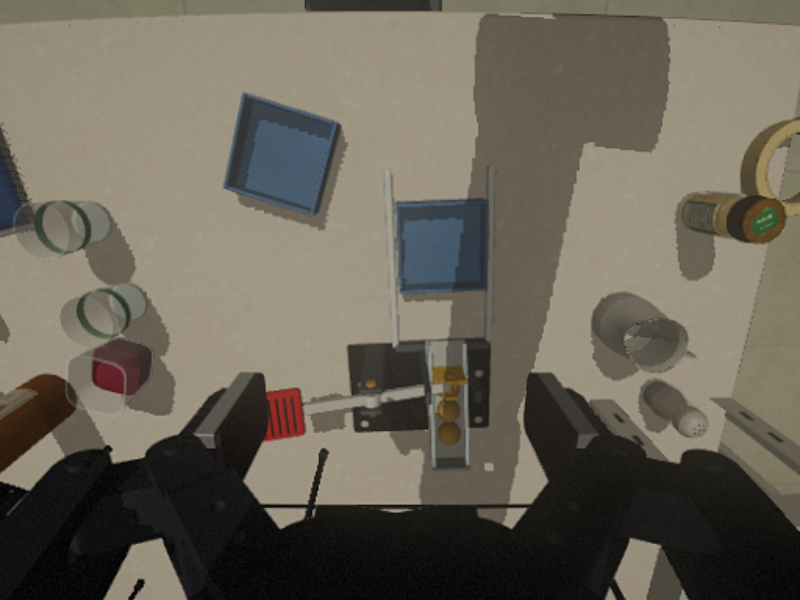

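The wrist view shows the dish between the rails, with corners near (396,202), (487,199), (489,291) and (401,293). The chute lip is near (447,341). The paddle's visible edge is near (290,412), partly hidden by a finger. Image down is +x and image right is +y.

Run:
```python
from h import *
p=env.camera("wrist"); s=.64
for n,xy,z in [("railRnear",(388,170),.014),("railRfar",(395,345),.014),("railLnear",(491,168),.014),("railLfar",(489,341),.014),
 ("d1",(396,202),.034),("d2",(487,199),.034),("d3",(489,291),.034),("d4",(401,293),.034),("lipR",(426,341),.055),("lipL",(467,341),.055),
 ("chuteBackR",(433,467),.09),("chuteBackL",(469,465),.09),("pad inner near",(300,390),.137),("pad inner far",(305,437),.137),("gateL",(467,367),.1),("gateR",(432,367),.1),("base1",(348,345),0),("base2",(489,341),0),("base3",(489,427),0),("base4",(353,432),0),("post",(371,383),.124)]:
    print(n,np.round(at_z(p,np.array(xy)*s,z),4))
for n,z in [("dish",.034),("paddle_top",.143),("gate",.09),("choc0",.07),("spice",.1)]:
    for r in env.regions_of(n,p)[:3]: print(n,round(r["confidence"],2),np.round(r["xy"]),r["pixels"].sum(),np.round(at_z(p,r["xy"],z),3))
```

```text
railRnear [0.4286 0.0533 0.014 ]
railRfar [0.6295 0.0609 0.014 ]
railLnear [0.4261 0.1633 0.014 ]
railLfar [0.6244 0.173  0.014 ]
d1 [0.4607 0.0618 0.034 ]
d2 [0.4574 0.1567 0.034 ]
d3 [0.557  0.1647 0.034 ]
d4 [0.5594 0.0675 0.034 ]
lipR [0.6078 0.0947 0.055 ]
lipL [0.6078 0.1395 0.055 ]
chuteBackR [0.744  0.1032 0.09  ]
chuteBackL [0.7416 0.1431 0.09  ]
pad inner near [ 0.6234 -0.027   0.137 ]
pad inner far [ 0.6739 -0.0255  0.137 ]
gateL [0.6175 0.1329 0.1   ]
gateR [0.6174 0.0979 0.1   ]
base1 [0.6354 0.0032 0.    ]
base2 [0.6301 0.1762 0.    ]
base3 [0.7513 0.1842 0.    ]
base4 [0.7586 0.006  0.    ]
post [0.6228 0.0381 0.124 ]
dish 0.7 [284. 156.] 3461 [0.504 0.114 0.034]
paddle_top 0.59 [194. 259.] 1305 [ 0.636 -0.024  0.143]
gate 0.72 [429. 261.] 959 [0.672 0.359 0.09 ]
gate 0.66 [289. 239.] 311 [0.63  0.119 0.09 ]
choc0 0.69 [286. 263.] 174 [0.686 0.118 0.07 ]
choc0 0.17 [468. 138.] 1807 [0.468 0.397 0.07 ]
spice 0.62 [469. 140.] 1766 [0.468 0.376 0.1  ]
```

```bash
cat >> h.py <<'E'
YAW=.043; Q=[0,-np.sin(YAW/2),np.cos(YAW/2),0]
U=np.array([np.cos(YAW),np.sin(YAW),0]); V=np.array([-U[1],U[0],0])
E
python3 - <<'E'
from h import *
env.command_gripper(.04)
C=np.array([.459,.1096,.01])
a=C-.026*U
env.movep(a+[0,0,.08],Q); env.servo_line(a,Q)
f0=np.array(env.get_ft_force()); print(f0,env.get_time_s())
env.servo_line(a+.012*U,Q,.08)
d=.012; 
while d<.105:
    d+=.004; env.servo_line(a+d*U,Q,.05)
    f=(np.array(env.get_ft_force())-f0); print(round(d,3),np.round(f,1),np.round(env.get_tcp_pos(),4))
    if -f@U>6: break
print(env.get_time_s())
p=env.camera("wrist"); cv2.imwrite("pics/w2.png",cv2.resize(p["color"],(800,600)))
E
```

```text
[0.17185579 0.07069215 0.6320263 ] 6.15
0.016 [ 0.2 -0.5 -0.9] [0.4492 0.1092 0.0102]
0.02 [ 0.1 -0.1  0.4] [0.4531 0.1094 0.0099]
0.024 [-0.1 -0.2 -1.3] [0.4574 0.1095 0.01  ]
0.028 [-0.7 -0.  -0.4] [0.4616 0.1097 0.0101]
0.032 [-0.6 -0.9 -0.1] [0.4656 0.1098 0.0101]
0.036 [ 0.1  0.3 -1.4] [0.4696 0.11   0.0101]
0.04 [0.3 0.3 0.1] [0.4736 0.1102 0.0101]
0.044 [-0.3 -0.5  0. ] [0.4776 0.1104 0.0101]
0.048 [-0.1  0.3 -0.6] [0.4816 0.1105 0.0101]
0.052 [ 0.  -1.1 -0.2] [0.4856 0.1107 0.0101]
0.056 [-0.6 -1.1 -1.2] [0.4896 0.1109 0.0101]
0.06 [-1.  -0.5 -1.4] [0.4936 0.1111 0.0101]
0.064 [ 0.4 -0.1 -1.8] [0.4976 0.1112 0.0101]
0.068 [ 0.1 -0.1 -0.7] [0.5016 0.1114 0.0101]
0.072 [-0.2 -0.2 -0.3] [0.5055 0.1116 0.0101]
0.076 [ 0.4 -1.4  0.1] [0.5095 0.1117 0.0101]
0.08 [ 0.3  0.5 -0.6] [0.5135 0.1119 0.0101]
0.084 [-0.7 -0.  -0.7] [0.5175 0.1121 0.0101]
0.088 [-7.7 -0.8  4.8] [0.5183 0.1122 0.0095]
11.2
```

View pics/w2.png

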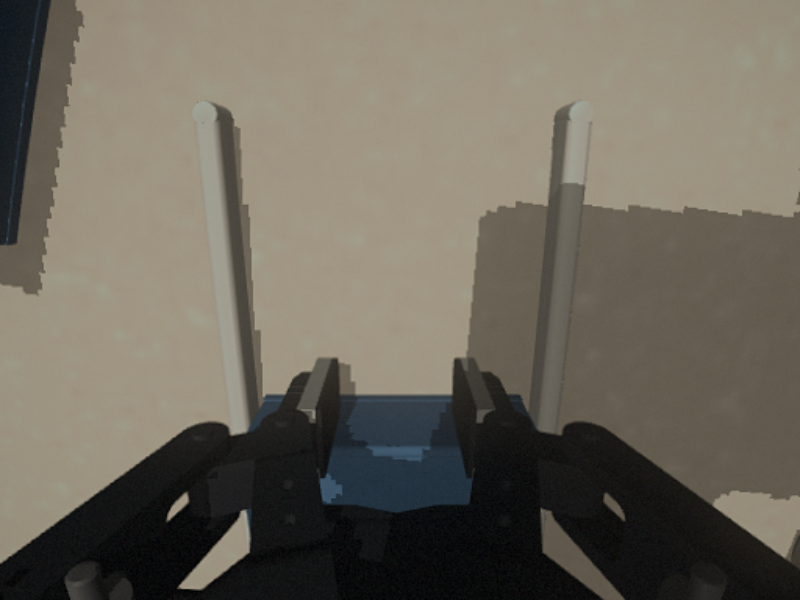

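Both fingers are square on the dish. Force rose to 7.7 N after 70 mm, where the stop was expected. I'll retreat and check against the rail ends, which should be 101 mm in front of the dish's near edge.

Run:
```python
from h import *
p=env.camera("wrist")
r1=at_z(p,np.array([205,103])*.64,.010);r2=at_z(p,np.array([581,103])*.64,.010)
e=at_z(p,np.array([300,396])*.64,.034);e2=at_z(p,np.array([480,396])*.64,.034)
print(r1,r2,e,e2,"dist",(e-r1)@U,(e2-r2)@U)
t=np.array(env.get_tcp_pos())
env.servo_line(t-.02*U,Q,.1); env.servo_line(t-.02*U+[0,0,.17],Q,.25)
env.command_gripper(0)
env.movep([.53,-.03,.32],Q)
p=env.camera("wrist"); cv2.imwrite("pics/w3.png",cv2.resize(p["color"],(800,600)))
for n,z in [("paddle_top",.143),("dish",.034),("choc0",.07)]:
    for r in env.regions_of(n,p)[:3]:
        c=cv2.minAreaRect(np.argwhere(r["pixels"])[:,::-1].astype(np.float32))
        print(n,round(r["confidence"],2),np.round(r["xy"]),r["pixels"].sum(),np.round(at_z(p,r["xy"],z),3),c,np.round(at_z(p,c[0],z),3))
print(env.get_time_s())
```

```text
[0.42783001 0.05071686 0.01      ] [0.4228677  0.16476077 0.01      ] [0.51185253 0.08350958 0.034     ] [0.50949274 0.13758891 0.034     ] dist 0.08535450613084865 0.08537693489418044
paddle_top 0.87 [308. 251.] 613 [0.626 0.045 0.143] ((283.108154296875, 252.93360900878906), (18.022558212280273, 134.1539764404297), 88.19600677490234) [0.63  0.014 0.143]
paddle_top 0.34 [316. 232.] 6517 [0.599 0.052 0.143] ((299.2730407714844, 183.6357421875), (160.0531005859375, 191.14175415039062), 2.8024516105651855) [0.539 0.026 0.143]
paddle_top 0.21 [343. 266.] 219 [0.646 0.093 0.143] ((343.7500305175781, 263.7500305175781), (16.26345443725586, 15.55634880065918), 45.0) [0.642 0.093 0.143]
dish 0.72 [234.  76.] 4922 [ 0.414 -0.06   0.034] ((234.57765197753906, 74.78187561035156), (70.5618896484375, 73.73948669433594), 19.592281341552734) [ 0.412 -0.06   0.034]
dish 0.6 [335. 187.] 3900 [0.569 0.103 0.034] ((339.1809387207031, 188.56216430664062), (67.90601348876953, 63.9640998840332), 3.012787342071533) [0.572 0.11  0.034]
choc0 0.73 [343. 266.] 217 [0.689 0.121 0.07 ] ((343.7500305175781, 263.7500305175781), (16.26345443725586, 15.55634880065918), 45.0) [0.685 0.122 0.07 ]
choc0 0.37 [346. 274.] 63 [0.704 0.128 0.07 ] ((345.6000061035156, 274.29998779296875), (12.969193458557129, 5.366563320159912), 26.56505012512207) [0.704 0.127 0.07 ]
choc0 0.22 [300. 252.] 650 [0.667 0.051 0.07 ] ((281.7620544433594, 249.6944580078125), (20.662015914916992, 134.48876953125), 83.81138610839844) [0.664 0.022 0.07 ]
14.0
```

View pics/w3.png

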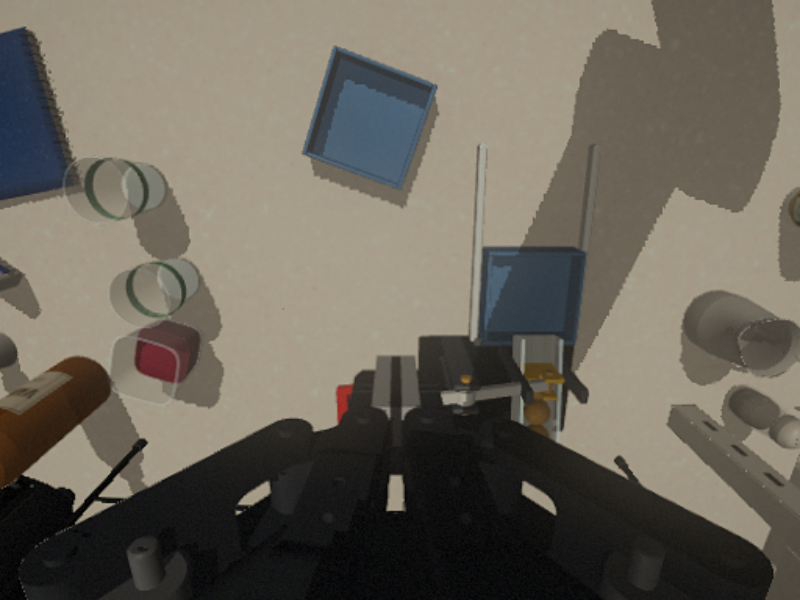

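Run:
```python
from h import *
p=env.camera("wrist"); s=.64
def P(n,xy,z): 
    q=at_z(p,np.array(xy)*s,z); print(n,np.round(q,4),"u,v",np.round([q@U,q@V],4))
for a in [("railR",(482,145),.014),("railL",(594,145),.014),("nearR",(482,247),.034),("nearL",(586,249),.034),("farR",(484,342),.034),("farL",(578,345),.034),("lipR",(513,336),.069),("lipL",(562,336),.069),("padCornerNear",(340,386),.143),("pivot",(465,378),.124),("gate",(541,365),.09),("baseEdge",(420,338),0)]: P(*a)
im=p["color"][140:300,200:400]; cv2.imwrite("pics/w3c.png",cv2.resize(im,(750,600),interpolation=cv2.INTER_CUBIC))
```

```text
railR [0.4296 0.0514 0.014 ] u,v [0.4314 0.0329]
railL [0.4235 0.1608 0.014 ] u,v [0.43   0.1425]
nearR [0.5254 0.0568 0.034 ] u,v [0.5274 0.0341]
nearL [0.5225 0.1601 0.034 ] u,v [0.5289 0.1375]
farR [0.6247 0.0689 0.034 ] u,v [0.6271 0.0419]
farL [0.624  0.1686 0.034 ] u,v [0.6307 0.1416]
lipR [0.6036 0.0877 0.069 ] u,v [0.6068 0.0617]
lipL [0.6017 0.135  0.069 ] u,v [0.6069 0.109 ]
padCornerNear [ 0.6244 -0.0681  0.143 ] u,v [ 0.6209 -0.0949]
pivot [0.6224 0.0349 0.124 ] u,v [0.6233 0.0081]
gate [0.6232 0.1109 0.09  ] u,v [0.6274 0.084 ]
baseEdge [0.6364 0.0046 0.    ] u,v [ 0.6361 -0.0227]
```

View pics/w3c.png

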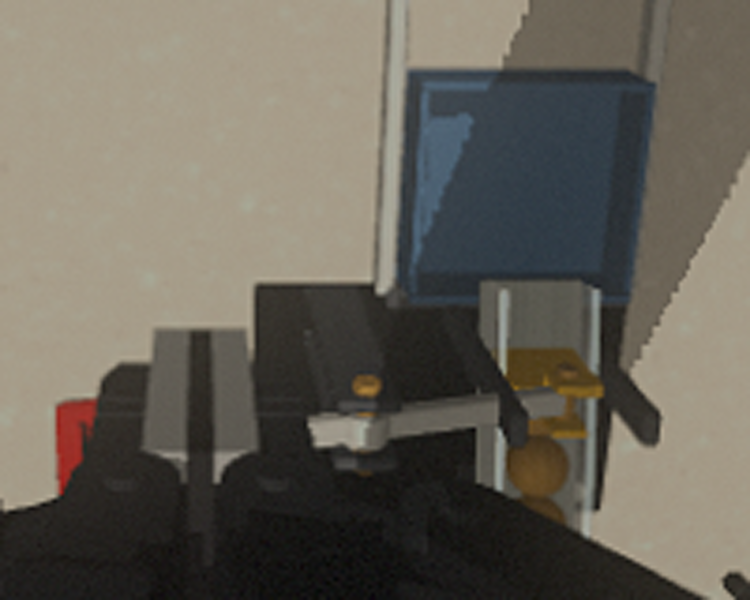

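The dish's near edge is about 98 mm past the rail ends (101 expected, within error), square and against the stop. In the crop, the paddle is at left (75,445), partly behind the fingers. Now I'll press it.

Run:
```python
from h import *
b=.642*U-.077*V
env.movep(b+[0,0,.175],Q); f0=np.array(env.get_ft_force())
for z in [.15,.14,.13,.12,.112,.108]:
    env.servo_line(b+[0,0,z],Q,.06); print(z,np.round(np.array(env.get_ft_force())-f0,1),round(env.get_tcp_pos()[2],4))
env.sleep(1)
p=env.camera("wrist"); a=cv2.resize(p["color"][100:340,200:512],(520,400))
q=env.camera("scene"); c=cv2.resize(q["color"][120:240,200:340],(467,400))
cv2.imwrite("pics/press.png",cv2.resize(np.hstack([a,c]),(800,324))); print(env.get_time_s())
for r in env.regions_of("choc0",p)[:4]: print(r["xy"],r["confidence"],r["pixels"].sum(),at_z(p,r["xy"],.02))
```

```text
0.15 [ 0.3 -0.6 -0.3] 0.1497
0.14 [ 0.4 -1.   2.5] 0.1406
0.13 [ 0.2 -3.1  4. ] 0.1307
0.12 [ 1.8 -4.   3.7] 0.1209
0.112 [ 0.2 -4.3  7.1] 0.1133
0.108 [ 0.7 -4.8  7.2] 0.1096
17.9667
[475.4, 105.7] 0.98 1153 [0.56084286 0.12764626 0.02      ]
[460.4, 79.9] 0.91 877 [0.5421115  0.11020417 0.02      ]
[451.2, 131.5] 0.58 789 [0.5826107  0.11167526 0.02      ]
```

View pics/press.png

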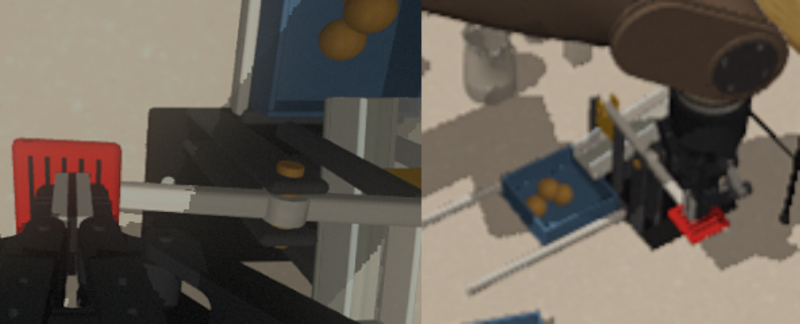

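All three chocolates are in the dish: three balls around (550,195) in the scene crop, and the chute is empty. I'll release the paddle slowly, back away and check.

Run:
```python
from h import *
b=.642*U-.077*V
env.servo_line(b+[0,0,.155],Q,.06); env.servo_line(b+[0,0,.24],Q,.2)
env.movep([.50,.02,.36],Q); env.sleep(.5)
p=env.camera("wrist"); cv2.imwrite("pics/end.png",cv2.resize(p["color"],(800,600)))
for n in["choc0"]:
  for r in env.regions_of(n,p)[:4]: print(r["confidence"],r["xy"],at_z(p,r["xy"],.02))
print(env.get_time_s())
```

```text
0.52 [302.7, 178.5] [0.54317111 0.10995263 0.02      ]
0.5 [304.5, 191.1] [0.56612953 0.11532158 0.02      ]
20.9417
```

View pics/end.png

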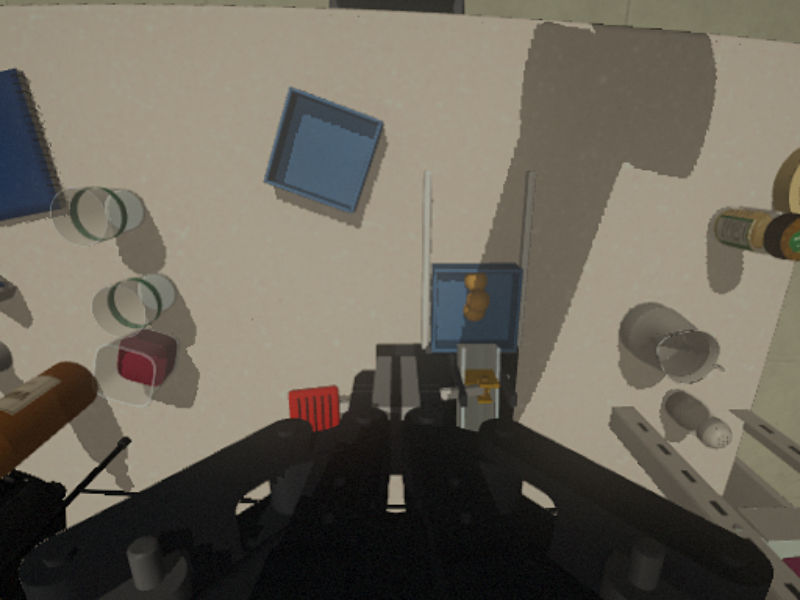

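The final view shows three balls in the dish around (476,297), the gate back down at (482,380) and the paddle up. I'll check that the dish hasn't moved, then sign off.

Run:
```python
from h import *
p=env.camera("wrist")
for xy in [(432,264),(521,265)]:
    q=at_z(p,np.array(xy)*.64,.034); print(q@U,q@V)
for xy in [(427,171),(531,171)]:
    q=at_z(p,np.array(xy)*.64,.014); print(q@U,q@V)
u=np.mean([at_z(p,np.array(x)*.64,.034)@U for x in [(432,264),(521,265)]])
if abs(u-.528)<.004: print(env.sign_off())
```

```text
0.5273931131259724 0.03872695620814597
0.5283764959934245 0.13576813652012776
0.4302348713561102 0.03282371917088303
0.42965774791323597 0.14453903780637659
the job is handed in; nothing more can be done
None
```

The job is handed in at about 21 s: the dish is home against the stop, all three chocolates are in it, the paddle is back up with the gate shut, and nothing else looks moved in the last picture.

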